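# Go/no-go height check of a kiln prop under a bridge gauge

### The job

Check the loose kiln prop's height on the bridge gauge: lay it flat and lengthwise in the channel in front of the bridge bar, then slide it gently along the bed towards the end stop (pressing with much more than 20 N would chip it) until something stops it, and lean on that with a steady push of about 10 N for about a second so that the check is certain. If the prop clears the bar, leave it lying against the end stop's button; if the bar itself blocks it, draw it back along the channel until it is a finger's width (15 mm) clear in front of the bar and leave it there. Let go of it at the end, and do not shift the other things on the table.

Things in the scene. Friction and masses are not known exactly. Their poses are not given: they have to be found in the camera images.
- prop: kiln prop, loose: plain buff fired-clay block, 140 long (x), 46 wide (y), 50 mm high (z), nearly square edges, two dark core holes in each end, 0.35 to 0.5 kg. Origin: centre of underside. Either end may lead. Dragging it on the bed takes 2 to 4 N. Grip across the 46 mm, by the upper part of its rear half: so fingers stay above the rails and in front of the bar.
- gauge: aluminium gauge bed, fixed; origin on its underside, x along the channel in the push direction (roughly away from the robot), z up. Bed top z = 10 mm, x -150 to 135 mm. Rails 10 mm high (to z = 20 mm) bound the channel: 64 mm apart for x -150 to -45 (infeed), narrowing to 50 mm at x = 0 and so to the end. Prop centred at x = -70 mm lies clear in front of the bar.
- bridge: fixed steel bridge: 14 mm thick, 28 mm deep, 165 mm long bar across the channel, clamped on two posts at y = +-68 mm (caps 20 mm above its underside). Origin at gauge x = 30 mm, level with the bar's underside, 43 to 57 mm over the bed (varies: the prop may pass or be blocked). The bar's front face is 0 to 8 mm nearer the infeed than the origin: set by hand, not reported, feel for it.
- stop: fixed end stop behind the bar: dark steel block 49 mm wide, 32 high, 16 thick. Origin: middle of the foot of its front face, on the bed, 50 to 65 mm beyond the bridge's origin (varies); axes as the gauge's. A 16 mm round button, centred 18 mm above the bed, sticks out of the face by 2 to 10 mm towards the infeed (set by hand, not reported): the prop meets this, feel for it.
- beaker: bystander: a cream-coloured unglazed beaker, 64 mm across, 79 mm tall, standing; origin centre of its foot. Leave it alone.
- tile: bystander: a small L-shaped glaze test tile, 30x34 mm foot, 61 mm tall, standing; origin centre of its foot. Leave it alone.
- tin: bystander: a flat hinged tin, 96x128 mm, 36 mm high, closed; origin centre of its underside. Leave it alone.
- bowl: bystander: a cream-coloured unglazed bowl, 130 mm across, 63 mm tall; origin centre of its foot. Leave it alone.
- rib: bystander: a kidney-shaped wooden throwing rib lying flat, 38x94 mm, 8 mm thick; origin centre of its underside. Leave it alone.
Things that resemble listed ones, but are neither listed nor needed, are in the scene too. Leave any blue look-alike of the prop alone.

How it is judged:
On the way, in this order (a step that is already met when the one before it is completed fails the run):
1. the prop lies flat and lengthwise in the channel, wholly in front of the bar (z of prop in the frame of gauge between 0.0075 and 0.013 m and angle between prop's own z axis and vertical below 0.04 rad and y of prop in the frame of gauge between -0.009 and 0.009 m and angle between the x axis of prop and the x axis of gauge, either way round below 0.12 rad and x of prop in the frame of bridge below -0.081 m), for 0.2 s.
2. the prop, flat on the bed, is pressed with 3 to 20 N for half a second against what stops it: the end stop if it clears the bar, or else the bar's front face (z of prop in the frame of gauge between 0.0075 and 0.013 m and angle between prop's own z axis and vertical below 0.04 rad and y of prop in the frame of gauge between -0.009 and 0.009 m and angle between the x axis of prop and the x axis of gauge, either way round below 0.12 rad and ((z of bridge in the frame of gauge above 0.059 m and contact force between prop and stop between 3 and 20 N) or (z of bridge in the frame of gauge below 0.0615 m and x of prop in the frame of bridge between -0.083 and -0.062 m and contact force between prop and bridge between 3 and 20 N))), for 0.5 s.
At the end, for the whole second after the job is handed in: Prop flat in the channel, released, at rest, straight to 0.12 rad, within 9 mm of the middle line: lead end within 13.5 mm of the stop's face if it clears the bar, or 11 mm or more short of the bridge's origin if not. With the bar within 1 mm below to 1.5 mm above the prop's height, either (z of prop in the frame of gauge between 0.0075 and 0.013 m and angle between prop's own z axis and vertical below 0.04 rad and y of prop in the frame of gauge between -0.009 and 0.009 m and angle between the x axis of prop and the x axis of gauge, either way round below 0.12 rad and linear speed of prop below 0.01 m/s and ((z of bridge in the frame of gauge above 0.059 m and x of prop in the frame of stop above -0.0835 m) or (z of bridge in the frame of gauge below 0.0615 m and x of prop in the frame of bridge below -0.081 m))); the robot touches nothing.
It fails at once if the prop presses on the bridge bar or the stop with more than 25 N (contact force between prop and bridge above 25 N or contact force between prop and stop above 25 N).
It fails at once if the prop is lifted off the bed while its nose is under or past the bar (x of prop in the frame of bridge between -0.06 and 0.2 m and y of prop in the frame of gauge between -0.06 and 0.06 m and z of prop in the frame of gauge between 0.017 and 0.05 m).
It fails at once if the prop is tipped over by more than 30 degrees (angle between prop's own z axis and vertical above 0.52 rad).
It fails at once if a bystander is shifted by more than 20 mm (distance of any of beaker, tile, tin, bowl, rib from where it was at the start of the episode above 0.02 m).
It also fails if it takes over 53 s, if anything falls off the work surface, if the arm or the gripper's body presses on something with over 40 N, if the wrist force passes 120 N, or if a joint passes its speed limit or range.

### The arm

A 6-joint arm with a two-finger parallel gripper is mounted at the origin on a cart in front of the work surface, level with it; the furniture and walls round the work are solid. World frame = base frame: x ahead of the robot, y to its left, z up, the work surface at z = 0. Lengths are in m, angles in rad, forces in N, time in s.
With the tool pointing down it reaches from about 0.325 to 0.775 m from the base axis. Payload 5.5 kg.
Tool frame: the origin (TCP) lies midway between the tips of the shut fingers; the grasp point (between the pads) lies 19 mm behind it (env.grip_point_offset is the z of the grasp point in the tool frame, in m); z points along the fingers, y is the direction in which the jaws open and shut (so a half turn about z gives the same grasp; the last joint's range is limited). The gripper opens to 88 mm and grips with 3 to 60 N. Pads are 20 mm wide; open, the fingers measure 115 mm over their backs; the gripper's body (75 mm by 178 mm) begins 61 mm behind the grasp point.
Start: joints at [-1.291, 0.091, 1.231, -0, 1.82, -0.057], TCP at [0.198, -0.566, 0.223] pointing down, gripper open.
Joint ranges: [-2.87, 2.87], [-0.86, 2.18], [0.17, 2.46], [-1.51, 4.65], [0.06, 2.69], [-2.65, 2.65]. Speed limits (rad/s): [2.57, 2.57, 3.01, 3.14, 3.14, 3.14].

### API

Orientations are given as [roll, pitch, yaw] about the fixed x, y, z axes, in that order (R = Rz(yaw) Ry(pitch) Rx(roll)).
In Python, from station import env gives the robot as it stands. The module is installed in compiled form; this text tells all that it offers.
- The arm moves only by the tool apply_moves, never from a script. Its argument "deltas" is a list that holds one entry, the list of rows, each a list of 4 numbers: the shift along the tool's x, y, z in m, then the turn about the tool's z in rad. In form: [[[tx, ty, tz, yaw], ...]]. A call has 1 to 5 rows; each row is the pose to reach, as a shift and turn from the pose commanded when the call began, along the tool's axes at that moment; what a row does not reach only later rows make up. A row lasts 1/8 s, in which the tool goes at most 62.5 mm and 10.7 degrees, less where a joint would pass 70% of its speed; a pose out of reach is approached as far as the arm can. A call with a gripper value outside its range is refused whole. "gripper" is the closure, from 0 (fully open) to 1 (shut), set as the call begins (left out, the last holds). The fingers move at their own pace and stop on an object; "newtons" is the grip in N (left out, the last holds). Time passes only in rows, so rows that repeat a pose let the fingers close. It gives the time, the measured TCP pose, the force and the opening at its end, in the units of the state.
- env.state(): the state, without advancing time (a new reading comes with each control period).
- env.snapshot(name): name is "scene" or "top" or "wrist"; returns (picture, depth): 480x640x3 uint8, red, green, blue; 480x640 float32, m along the optical axis (not along the pixel's ray), 0 where there is no reading.
- env.calibration(name): a dict with "K" (3x3 intrinsics, pixels), "rvec" (rotation vector, rad) and "tvec" (3), from world to camera coordinates, as OpenCV has them; the wrist camera has in their place "T_tool_cam" (4x4, takes a point from camera to tool coordinates, whose origin is the TCP and whose axes are the flange's). Camera axes: x right, y down, z forward; pixel columns grow to the right and rows downward; lengths in m; the calibration is good to about 2 mm. A picture is of the moment at which its call begins: read the wrist's pose just before it. calibration takes no time and is no camera call.
- env.finish_job(): hands the job in, once; it reports no verdict.
The state is a dict: "t": time; "joint_positions": joint angles; "qvel": joint speeds; "joint_torque": joint torques, N m; "position": TCP position; "ee_rot": TCP orientation; "contact_force": force on the tool from outside, world axes, zero at the start; "ft_torque": the same for the moment, N m; "opening": opening from 0.0 (shut) to 1.0 (fully open).
Only numpy, scipy, OpenCV 4.12 (cv2) and the standard library are available. Lean on these libraries where they do the work, as an engineer would, in place of code of your own. Each camera call takes 0.05 s, during which the arm holds its last target. There are 200 camera calls.

## Working session

There is one attempt and no reset: what is moved stays moved. The work goes in short steps, Python scripts to look and compute and a tool call to move; the robot and the scene stay as the last step left them, time stands still between calls to the robot, and variables do not carry over. Pictures are saved under pics/ and viewed, about 8 in all and at most 12, crops included, and the job is handed in when it is done.

Besides the shell and the picture viewer there is one more tool, called after "Emit:" as a command line: name --argument value ..., lists and objects as JSON in quotes. apply_moves: Moves the arm, as the interface text tells. Its arguments: {"type":"object","properties":{"deltas":{"type":"array"},"gripper":{"type":"number"},"newtons":{"type":"number"}},"required":["deltas"]}

```bash
mkdir -p pics
cat > h.py <<'E'
import numpy as np, cv2
from station import env
def snap(n,save=None):
    p,d=env.snapshot(n)
    if save: cv2.imwrite('pics/'+save,cv2.cvtColor(p,cv2.COLOR_RGB2BGR))
    return p,d
def pose(n,st=None):
    c=env.calibration(n); K=np.array(c['K'],float)
    if n=='wrist':
        from scipy.spatial.transform import Rotation as R
        st=st or env.state(); T=np.eye(4); T[:3,:3]=R.from_euler('xyz',st['ee_rot']).as_matrix(); T[:3,3]=st['position']
        M=T@np.array(c['T_tool_cam']); return K,M[:3,:3],M[:3,3]
    Rw=cv2.Rodrigues(np.array(c['rvec'],float))[0]; t=np.array(c['tvec'],float).ravel()
    return K,Rw.T,-Rw.T@t
def ray(n,u,v,z,P=None):
    K,R,o=P or pose(n); d=R@np.linalg.inv(K)@np.array([u,v,1.]); return o+d*(z-o[2])/d[2]
def cloud(n,d,P=None):
    K,R,o=P or pose(n); v,u=np.indices(d.shape); q=np.stack([u,v,np.ones_like(u)],-1)@np.linalg.inv(K).T*d[...,None]
    return q@R.T+o
E
python3 - <<'E'
from h import *
print(env.state(), env.grip_point_offset)
a,_=snap('top','top.png'); b,_=snap('scene','scene.png')
for n in('top','scene'): 
    P=pose(n); print(n,P[0].round(1).tolist(),P[2],P[1][:,2])
E
```

```text
{'t': 0.0, 'joint_positions': array([-1.29070170e+00,  9.18255150e-02,  1.23185584e+00,  7.61860856e-06,
        1.81980488e+00, -5.67054161e-02]), 'qvel': array([-0.00034349, -0.00011023, -0.00042908, -0.00040234,  0.0001432 ,
       -0.00108941]), 'joint_torque': array([-1.46814065e-03, -4.46466315e+01, -4.06434524e+01,  6.97305263e-02,
        2.93705869e-02, -1.27353564e-04]), 'position': array([ 0.1981974 , -0.5660078 ,  0.22154382]), 'ee_rot': array([-3.13970253e+00, -1.14694349e-04,  3.36801800e-01]), 'contact_force': array([-0.10722929, -0.4257981 , -0.9997892 ]), 'ft_torque': array([ 0.00371053, -0.00902353, -0.01481523]), 'opening': 0.9994856270595956} -0.0187
top [[447.9, 0.0, 330.1], [0.0, 447.9, 233.5], [0.0, 0.0, 1.0]] [0.41140592 0.13537626 1.11475423] [ 0.09407834 -0.00527666 -0.99555081]
scene [[441.9, 0.0, 316.9], [0.0, 441.9, 238.5], [0.0, 0.0, 1.0]] [-0.3552832   0.69132665  0.70110515] [ 0.69108818 -0.48333317 -0.53738829]
```

View pics/top.png

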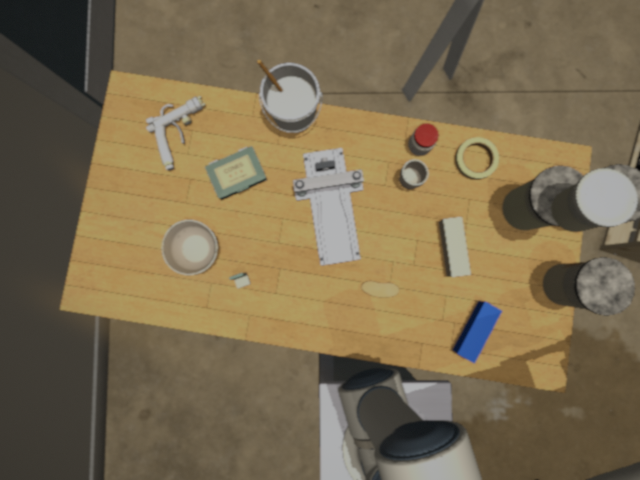

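View pics/scene.png

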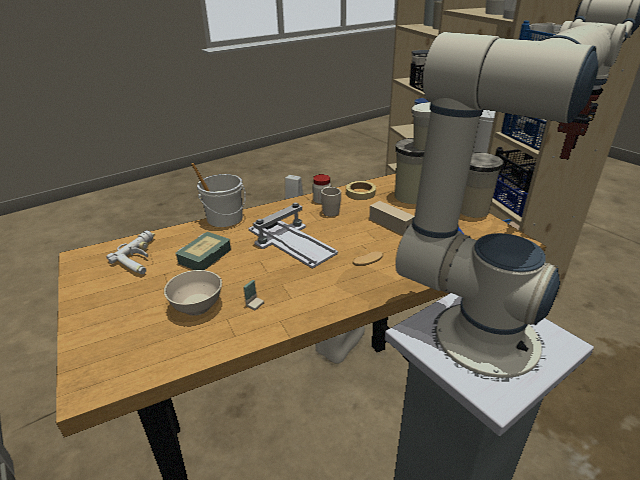

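The top view shows the prop (buff) at about (456,247) and the gauge running from (340,262) up to (322,152), with the bar at (329,182). The blue look-alike is at (478,331). The scene view confirms the prop lies flat on the table. Next I measure the prop and gauge.

```bash
cat > m.py <<'E'
from h import *
a,d=snap('top'); b,ds=snap('scene')
C=cloud('top',d); S=cloud('scene',ds)
def box(n,img,cl,zlo,zhi,xy,r):
    m=(cl[...,2]>zlo)&(cl[...,2]<zhi)&(np.hypot(cl[...,0]-xy[0],cl[...,1]-xy[1])<r)
    return m
p0=ray('top',456,247,.05); print('prop guess',p0)
for n,c in(('top',C),('scene',S)):
    m=box(n,a,c,.035,.07,p0,.12); q=c[m]
    (cx,cy),wh,an=cv2.minAreaRect(q[:,:2].astype(np.float32)); print(n,'prop',m.sum(),cx,cy,wh,an,'z',np.median(q[:,2]))
    g=ray('top',335,222,.01)
    hs=c[box(n,a,c,.003,.5,g,.3)]
    for z0,z1 in((.004,.014),(.014,.03)):
        q=c[box(n,a,c,z0,z1,g,.09)]; print(n,'gauge',z0,len(q),np.median(q[:,2]) if len(q) else '')
# gauge mask by colour: bright, low saturation
hsv=cv2.cvtColor(a,cv2.COLOR_RGB2HSV)
m=((hsv[...,1]<60)&(hsv[...,2]>120)).astype(np.uint8); m[:,:300]=0;m[:,370:]=0;m[:145]=0;m[270:]=0
m2=m.copy(); m2[:195]=0
cn=max(cv2.findContours(m2,cv2.RETR_EXTERNAL,cv2.CHAIN_APPROX_NONE)[0],key=cv2.contourArea)
w=np.array([ray('top',u,v,.012)[:2] for u,v in cn[:,0]],np.float32); print('gauge front part',cv2.minAreaRect(w),cv2.boxPoints(cv2.minAreaRect(cn)).tolist())
z=C[150:200,295:365,2]; print('bar heights top', np.percentile(C[176:186,315:345,2],[10,50,90]))
K=pose('top')
big=cv2.resize(cv2.cvtColor(a[140:270,295:375],cv2.COLOR_RGB2BGR),None,fx=4.6,fy=4.6,interpolation=cv2.INTER_CUBIC)
cv2.imwrite('pics/gz.png',big)
E
python3 m.py
```

```text
prop guess [ 0.4768807  -0.17015703  0.05      ]
top prop 1214 0.47881513833999634 -0.17196708917617798 (0.14021849632263184, 0.047867998480796814) 6.148773670196533 z 0.050816439587497486
top gauge 0.004 2190 0.010436109234032487
top gauge 0.014 617 0.019890283019627697
scene prop 503 0.47670045495033264 -0.16565382480621338 (0.14332541823387146, 0.05077413469552994) 6.713570594787598 z 0.04737822521379187
scene gauge 0.004 897 0.008354544781452922
scene gauge 0.014 267 0.017462059264311103
gauge front part ((0.5314056873321533, 0.13004231452941895), (0.17957985401153564, 0.12422281503677368), 8.550048828125) [[299.45947265625, 195.75677490234375], [348.5946044921875, 187.56759643554688], [360.48651123046875, 258.9189453125], [311.35137939453125, 267.1081237792969]]
bar heights top [0.07043633 0.07327943 0.07598564]
```

View pics/gz.png

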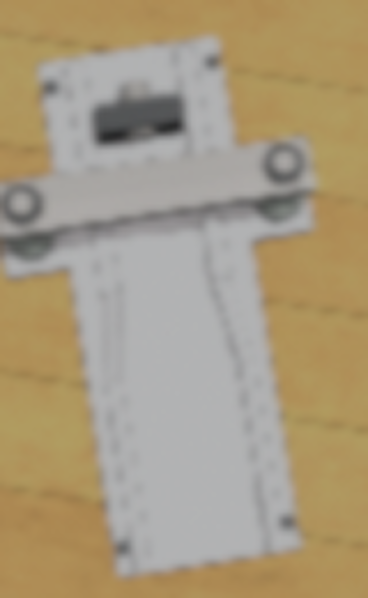

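```bash
cat >> h.py <<'E'
def goal(x,y,z,yaw,st=None):
    """shift in current tool axes and turn for a TCP goal"""
    from scipy.spatial.transform import Rotation as R
    st=st or env.state(); r=R.from_euler('xyz',st['ee_rot']).as_matrix()
    w=np.arctan2(r[1,0],r[0,0])
    return np.r_[r.T@(np.array([x,y,z])-st['position']),w-yaw].round(4)
E
python3 - <<'E'
from h import *
f=lambda u,v,z:ray('top',u/4.6+295,v/4.6+140,z)[:2]
for nm,pts,z in(('bolts',((123,548),(288,523),(50,88),(212,62)),.02),('corners',((118,575),(300,547),(40,65),(218,38)),.02),('corn10',((118,575),(300,547),(40,65),(218,38)),.01)):
    q=np.array([f(*p,z) for p in pts]); a=(q[0]+q[1])/2;b=(q[2]+q[3])/2;e=b-a
    print(nm,q.round(4).tolist(),'front',a.round(4),'rear',b.round(4),'len',np.linalg.norm(e),'yaw',np.arctan2(e[1],e[0]), 'cross yaw', [np.arctan2(*(q[i]-q[i+1])[::-1])-np.pi/2 for i in (0,2)])
q=np.array([f(*p,.087-.007) for p in((22,204),(284,162))]);print('caps',q,q.mean(0))
q=np.array([f(*p,.042) for p in((97,145),(183,127))]);print('stop front',q.mean(0))
yaw=.107; c=np.array([.4785,-.1705])-.032*np.array([np.cos(yaw),np.sin(yaw)])
print(c,goal(c[0],c[1],.12,yaw))
E
```

```text
bolts [[0.4522, 0.1505], [0.4646, 0.0627], [0.7017, 0.1881], [0.7154, 0.1001]] front [0.4584 0.1066] rear [0.7086 0.1441] len 0.2529077886024764 yaw 0.14860175977179654 cross yaw [np.float64(0.1405455390599173), np.float64(0.15374039884774637)]
corners [[0.4379, 0.1533], [0.4518, 0.0565], [0.7145, 0.1934], [0.7287, 0.0966]] front [0.4449 0.1049] rear [0.7216 0.145 ] len 0.2795970601698019 yaw 0.14398104361520037 cross yaw [np.float64(0.14258882922527616), np.float64(0.14518752052682204)]
corn10 [[0.4382, 0.1535], [0.4522, 0.0558], [0.7173, 0.194], [0.7316, 0.0963]] front [0.4452 0.1046] rear [0.7244 0.1451] len 0.28215103121283797 yaw 0.1439810436152004 cross yaw [np.float64(0.14258882922527594), np.float64(0.14518752052682227)]
caps [[0.62562333 0.19974442]
 [0.64619946 0.0658567 ]] [0.6359114  0.13280056]
stop front [0.66952012 0.13943209]
[ 0.44668301 -0.17391747] [ 0.3641 -0.2879  0.1023  0.2298]
```

Emit:
apply_moves --deltas '[[[0.364,-0.288,0.0,0.23],[0.364,-0.288,0.0,0.23],[0.364,-0.288,0.0,0.23],[0.364,-0.288,0.0,0.23],[0.364,-0.288,0.0,0.23]]]' --gripper 0

```text
t: 0.82
position: [0.3661, -0.3005, 0.2226]
ee_rot: [3.141, -0.0, 0.106]
contact_force: [0.1, -0.2, 0.0]
opening: 1.0
```

```bash
python3 -c "
from h import *
print(goal(.4467,-.174,.15,.107))"
```

```text
[ 0.0935 -0.1172  0.0726 -0.0006]
```

Emit:
apply_moves --deltas '[[[0.0935,-0.117,0.03,0],[0.0935,-0.117,0.03,0],[0.0935,-0.117,0.05,0],[0.0935,-0.117,0.05,0],[0.0935,-0.117,0.05,0]]]'

```text
t: 1.45
position: [0.4458, -0.1767, 0.1733]
ee_rot: [3.141, -0.0, 0.107]
contact_force: [0.8, -1.0, 0.1]
opening: 1.002
```

```bash
cat > w.py <<'E'
from h import *
import sys
st=env.state(); P=pose('wrist',st); a,d=snap('wrist',sys.argv[1]); C=cloud('wrist',d,P)
print(st['t'],st['position'],st['ee_rot'])
E
cat w.py > w1.py
cat >> w1.py <<'E'
m=(C[...,2]>.04)&(C[...,2]<.06)&(d>0)&(abs(C[...,0]-.4785)<.11)&(abs(C[...,1]+.17)<.06); q=C[m]
print(len(q),cv2.minAreaRect(q[:,:2].astype(np.float32)),np.median(q[:,2]),q.min(0),q.max(0))
E
python3 w1.py w1.png
```

```text
1.45 [ 0.44576269 -0.17668991  0.1732517 ] [ 3.14090976e+00 -1.70734998e-05  1.06535921e-01]
11898 ((0.4762449860572815, -0.1715398132801056), (0.13992731273174286, 0.04606853052973747), 6.5928192138671875) 0.05024855669977449 [ 0.40491791 -0.20168407  0.0473987 ] [ 0.54805122 -0.14142245  0.05259096]
```

View pics/w1.png

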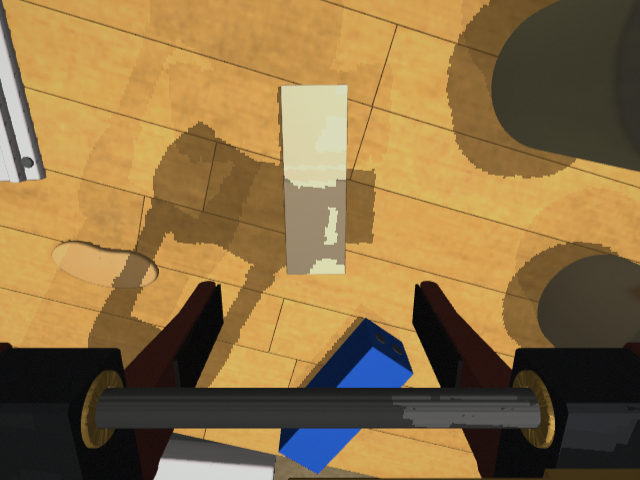

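The wrist view shows the prop lying square below the open fingers at (315,180). It is centred at (0.476, -0.1715), yaw about 0.115, with its top at 0.050. I go down to grasp its rear half.

```bash
python3 -c "
from h import *
print(goal(.445,-.175,.018,.113))"
```

```text
[-0.0008 -0.0023  0.1557 -0.0074]
```

Emit:
apply_moves --deltas '[[[0,0,0.05,-0.007],[0,0,0.1,-0.007],[0,0,0.14,-0.007],[0,0,0.154,-0.007],[0,0,0.154,-0.007]]]'

```text
t: 2.12
position: [0.4459, -0.1768, 0.0192]
ee_rot: [3.141, 0.0, 0.112]
contact_force: [0.1, 0.2, 0.3]
opening: 1.003
```

```bash
python3 -c "
from h import *
print(goal(.445,-.175,.018,.113))"
```

```text
[-0.0007 -0.0019  0.0012 -0.0005]
```

Emit:
apply_moves --deltas '[[[0,-0.002,0.001,0],[0,-0.002,0.001,0],[0,-0.002,0.001,0],[0,-0.002,0.001,0],[0,-0.002,0.001,0]]]' --gripper 1 --newtons 45

```text
t: 2.75
position: [0.4459, -0.1742, 0.0179]
ee_rot: [3.141, -0.0, 0.114]
contact_force: [0.3, -0.4, 0.9]
opening: 0.524
```

Emit:
apply_moves --deltas '[[[0,0,0,0],[0,0,0,0],[0,0,-0.03,0],[0,0,-0.06,0],[0,0,-0.08,0]]]'

```text
t: 3.38
position: [0.4455, -0.1738, 0.0979]
ee_rot: [-3.141, 0.001, 0.114]
contact_force: [0.6, -0.5, -4.1]
opening: 0.52
```

Run:
```python
from h import *
# gauge origin .591,.126 yaw .145 ; prop centre at gauge x=-75 -> grip at -107
o=np.array([.591,.126]);y=.145;u=np.array([np.cos(y),np.sin(y)])
g=o-.112*u; print(g,goal(*g,.10,y),env.state()['contact_force'])
```

```text
[0.48017534 0.10981685] [ 0.0667 -0.2778 -0.002  -0.0312] [ 0.55963337 -0.46424163 -4.11522559]
```

Emit:
apply_moves --deltas '[[[0.0135,-0.055,0,-0.03],[0.027,-0.11,0,-0.03],[0.04,-0.167,0,-0.03],[0.0535,-0.222,0,-0.03],[0.0667,-0.278,0,-0.03]]]'

```text
t: 4.0
position: [0.4798, 0.1116, 0.0967]
ee_rot: [3.142, 0.002, 0.144]
contact_force: [0.9, -1.0, -3.2]
opening: 0.521
```

Emit:
apply_moves --deltas '[[[0,0,0.0,0],[0,0,0.0,0]]]'

```text
t: 4.25
position: [0.4799, 0.1096, 0.0967]
ee_rot: [3.141, 0.002, 0.145]
contact_force: [0.4, -0.5, -4.2]
opening: 0.522
```

```bash
cat w.py > w2.py
cat >> w2.py <<'E'
m=(C[...,2]>.1)&(C[...,2]<.16)&(d>0); q=C[m]
print('prop',len(q),cv2.minAreaRect(q[:,:2].astype(np.float32)),np.percentile(q[:,2],[2,50,98]))
E
python3 w2.py w2.png
```

```text
4.25 [0.47985485 0.10957716 0.09666476] [3.14105798e+00 2.18129745e-03 1.44695538e-01]
prop 50371 ((0.519540011882782, 0.1152365580201149), (0.12196841835975647, 0.07031802833080292), 8.301533699035645) [0.12677338 0.12888028 0.153689  ]
```

View pics/w2.png

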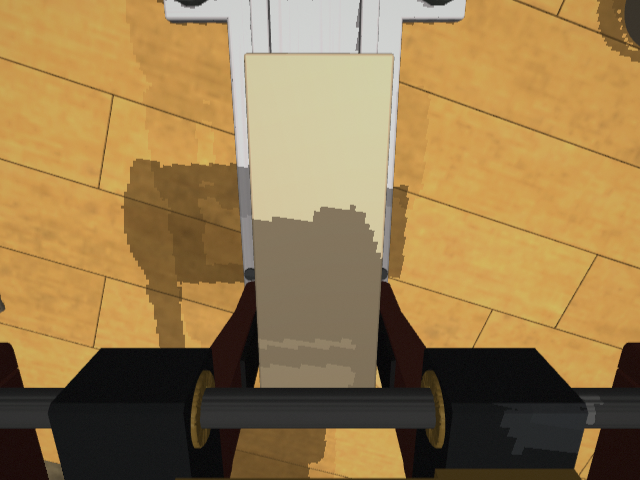

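The prop hangs over the gauge, lined up with the channel. The bed's front bolts are at (249,274) and (383,274), and the prop's front edge is at row 53. Checking lateral offset and tilt.

Run:
```python
from h import *
from scipy.spatial.transform import Rotation
P=pose('wrist'); r=P[1]
a,d=snap('wrist'); C=cloud('wrist',d,P); st=env.state()
y=.145;u=np.array([np.cos(y),np.sin(y)]);n=np.array([-u[1],u[0]]);t=st['position'][:2]
loc=lambda p:(np.round([(p[:2]-t)@u,(p[:2]-t)@n],4))
for z,px in((.02,((249,274),(383,274),(229,18),(402,18))),(.129,((246,54),(393,54)))):
    for p in px: print(z,p,loc(ray('wrist',*p,z,P=P)))
for v in(70,130,200,300,370): print(v,loc(C[v,318]),C[v,318,2])
# rail inner edges at z .02
```

```text
0.02 (249, 274) [-0.0188  0.0454]
0.02 (383, 274) [-0.0189 -0.043 ]
0.02 (229, 18) [0.1317 0.0481]
0.02 (402, 18) [ 0.1316 -0.0457]
0.129 (246, 54) [0.1004 0.0217]
0.129 (393, 54) [ 0.1003 -0.0227]
70 [ 0.096 -0.   ] 0.1281099591715875
130 [ 0.0781 -0.    ] 0.12881109517381917
200 [ 0.0553 -0.    ] 0.1290204811543251
300 [0.0184 0.    ] 0.12992689715808456
370 [-0.0123  0.    ] 0.1292140093198407
```

Emit:
apply_moves --deltas '[[[0.015,-0.0015,0.02,0],[0.015,-0.0015,0.045,0],[0.015,-0.0015,0.06,0],[0.015,-0.0015,0.065,0],[0.015,-0.0015,0.065,0]]]'

```text
t: 4.97
position: [0.4952, 0.113, 0.0329]
ee_rot: [-3.142, -0.0, 0.143]
contact_force: [0.4, -0.0, -4.4]
opening: 0.52
```

Emit:
apply_moves --deltas '[[[0,0,0.001,0],[0,0,0.002,0],[0,0,0.003,0],[0,0,0.004,0],[0,0,0.004,0]]]'

```text
t: 5.6
position: [0.495, 0.1134, 0.0285]
ee_rot: [-3.142, 0.0, 0.144]
contact_force: [-0.8, -0.6, -4.3]
opening: 0.519
```

Emit:
apply_moves --deltas '[[[0,0,0.0005,0],[0,0,0.001,0],[0,0,0.001,0]]]'

```text
t: 5.98
position: [0.4952, 0.1134, 0.0279]
ee_rot: [-3.142, -0.0, 0.144]
contact_force: [-0.9, -0.2, -3.3]
opening: 0.525
```

Emit:
apply_moves --deltas '[[[0,0,0,0],[0,0,0,0],[0,0,0,0],[0,0,0,0]]]' --gripper 0.25

```text
t: 6.48
position: [0.4953, 0.1134, 0.0278]
ee_rot: [3.142, -0.0, 0.144]
contact_force: [0.2, 0.3, 0.9]
opening: 0.75
```

```bash
cat w.py > w3.py
cat >> w3.py <<'E'
hsv=cv2.cvtColor(a,cv2.COLOR_RGB2HSV); st=env.state()
y=.145;u=np.array([np.cos(y),np.sin(y)]);n=np.array([-u[1],u[0]]);t=st['position'][:2]
X=(C[...,:2]-t)@u; Y=(C[...,:2]-t)@n; Z=C[...,2]
m=(abs(Z-.06)<.006)&(abs(Y)<.05)&(d>0)&(X>.0)&(X<.13)
print('prop',m.sum(),cv2.minAreaRect(np.stack([X[m],Y[m]],-1).astype(np.float32)),np.median(Z[m]),X[m].max(),[np.median(Z[m&(abs(X-x)<.004)]).round(4) for x in(.02,.05,.08)])
m=(abs(Z-.02)<.004)&(abs(Y)<.07)&(d>0)&(X>-.01)&(X<.06); print('rail outer',np.percentile(Y[m],[.5,99.5]))
m=(Z>.066)&(Z<.08)&(abs(Y)<.04)&(X>.05)&(d>0); print('bar',m.sum(),np.median(Z[m]) if m.any() else '',np.percentile(X[m],[1,50,99]) if m.any() else '')
E
python3 w3.py w3.png
```

```text
6.475 [0.49525199 0.11341048 0.0278215 ] [ 3.14159188e+00 -4.11232584e-04  1.43813266e-01]
prop 40352 ((0.05051427334547043, -0.00017242133617401123), (0.08633868396282196, 0.10100672394037247), 89.99725341796875) 0.06021211583499682 0.10101788332705532 [np.float64(0.0603), np.float64(0.0602), np.float64(0.0602)]
rail outer [-0.03995634  0.03955857]
bar 0
```

View pics/w3.png

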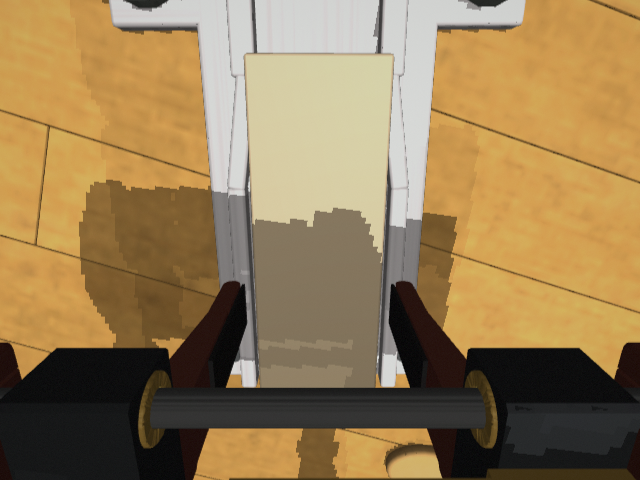

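The prop lies flat on the bed (top at 0.060), centred between the rails, with its front edge at row 53 and the taper from row 188 to row 75. Locating it along the gauge, then regripping.

Run:
```python
from h import *
P=pose('wrist'); y=.145;u=np.array([np.cos(y),np.sin(y)]);t=env.state()['position'][:2]
for v,gx in((188,-.045),(75,0)):
    for uu in(238,398): x=(ray('wrist',uu,v,.02,P=P)[:2]-t)@u; print(v,uu,'TCP gauge x',gx-x)
```

```text
188 238 TCP gauge x -0.09686791227123119
188 398 TCP gauge x -0.09685788495569189
75 238 TCP gauge x -0.09773281599615811
75 398 TCP gauge x -0.09771762945295975
```

Emit:
apply_moves --deltas '[[[0,0,0,0],[0,0,0,0],[0,0,0,0],[0,0,0,0],[0,0,0,0]]]' --gripper 1 --newtons 35

```text
t: 7.15
position: [0.4951, 0.1134, 0.0276]
ee_rot: [-3.142, 0.0, 0.144]
contact_force: [-0.7, 0.3, -0.4]
opening: 0.524
```

Emit:
apply_moves --deltas '[[[0.003,0,0,0],[0.006,0,0,0],[0.009,0,0,0],[0.012,0,0,0],[0.014,0,0,0]]]'

```text
t: 7.78
position: [0.5091, 0.1154, 0.0276]
ee_rot: [3.142, 0.0, 0.144]
contact_force: [-4.5, 0.4, 2.0]
opening: 0.523
```

Emit:
apply_moves --deltas '[[[0.0007,0,0,0],[0.0014,0,0,0],[0.002,0,0,0]]]'

```text
t: 8.15
position: [0.5109, 0.1157, 0.0276]
ee_rot: [-3.142, 0.0, 0.144]
contact_force: [-3.3, 0.2, 1.6]
opening: 0.524
```

Emit:
apply_moves --deltas '[[[0.0005,0,0,0],[0.001,0,0,0]]]'

```text
t: 8.4
position: [0.5119, 0.1158, 0.0276]
ee_rot: [-3.142, 0.0, 0.144]
contact_force: [-2.9, -0.3, 1.2]
opening: 0.519
```

Emit:
apply_moves --deltas '[[[0.0005,0,0,0],[0.001,0,0,0]]]'

```text
t: 8.65
position: [0.5129, 0.116, 0.0276]
ee_rot: [3.142, 0.0, 0.144]
contact_force: [-3.3, -1.0, 1.7]
opening: 0.523
```

Emit:
apply_moves --deltas '[[[0.0005,0,0,0],[0.001,0,0,0]]]' --newtons 15 --gripper 1

```text
t: 8.9
position: [0.514, 0.1161, 0.0277]
ee_rot: [-3.142, -0.0, 0.144]
contact_force: [-3.0, -1.3, 1.5]
opening: 0.522
```

Emit:
apply_moves --deltas '[[[0.0005,0,0,0],[0.001,0,0,0]]]'

```text
t: 9.15
position: [0.5149, 0.1163, 0.0276]
ee_rot: [-3.142, 0.0, 0.144]
contact_force: [-3.3, -0.2, 1.4]
opening: 0.524
```

Emit:
apply_moves --deltas '[[[0.0005,0,0,0],[0.001,0,0,0]]]'

```text
t: 9.4
position: [0.5159, 0.1164, 0.0276]
ee_rot: [-3.142, 0.0, 0.144]
contact_force: [-2.2, -0.4, 0.3]
opening: 0.525
```

Emit:
apply_moves --deltas '[[[0.0005,0,0,0],[0.001,0,0,0]]]'

```text
t: 9.65
position: [0.5169, 0.1166, 0.0276]
ee_rot: [-3.142, -0.0, 0.144]
contact_force: [-3.0, -0.5, 0.6]
opening: 0.522
```

Emit:
apply_moves --deltas '[[[0.0005,0,0,0],[0.001,0,0,0]]]'

```text
t: 9.9
position: [0.5179, 0.1167, 0.0276]
ee_rot: [-3.142, -0.0, 0.144]
contact_force: [-2.5, -1.1, 1.3]
opening: 0.525
```

Emit:
apply_moves --deltas '[[[0.0005,0,0,0],[0.001,0,0,0]]]'

```text
t: 10.15
position: [0.5189, 0.1169, 0.0276]
ee_rot: [-3.142, 0.0, 0.144]
contact_force: [-2.4, -0.1, 1.9]
opening: 0.52
```

Emit:
apply_moves --deltas '[[[0.0005,0,0,0],[0.001,0,0,0]]]'

```text
t: 10.4
position: [0.5199, 0.117, 0.0276]
ee_rot: [-3.142, 0.0, 0.144]
contact_force: [-3.1, -0.4, 0.8]
opening: 0.523
```

Emit:
apply_moves --deltas '[[[0.0005,0,0,0],[0.001,0,0,0]]]'

```text
t: 10.65
position: [0.5209, 0.1171, 0.0276]
ee_rot: [3.142, -0.0, 0.144]
contact_force: [-3.1, 0.1, 0.8]
opening: 0.523
```

Emit:
apply_moves --deltas '[[[0.0005,0,0,0],[0.001,0,0,0]]]'

```text
t: 10.9
position: [0.5212, 0.1171, 0.0276]
ee_rot: [3.142, 0.002, 0.144]
contact_force: [-7.7, -1.7, 3.0]
opening: 0.523
```

Emit:
apply_moves --deltas '[[[0.0004,0,0,0],[0.0008,0,0,0],[0.0008,0,0,0]]]'

```text
t: 11.28
position: [0.5213, 0.1171, 0.0276]
ee_rot: [3.142, 0.003, 0.144]
contact_force: [-9.0, -1.9, 5.8]
opening: 0.523
```

Run:
```python
from h import *
a,d=snap('scene'); 
cv2.imwrite('pics/s2.png',cv2.resize(cv2.cvtColor(a[180:290,220:370],cv2.COLOR_RGB2BGR),None,fx=5,fy=5,interpolation=cv2.INTER_CUBIC))
print(env.state()['contact_force'],env.state()['position'])
```

```text
[-9.2748686  -1.87172318  4.70837628] [0.52127797 0.11713468 0.02760232]
```

View pics/s2.png

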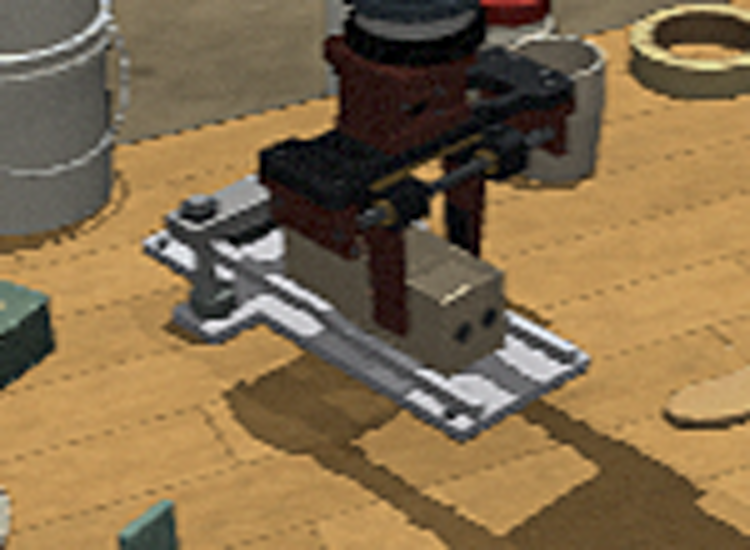

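The picture shows the prop's nose at the bar, held flat. I raise the push towards 10 N net and hold.

Emit:
apply_moves --deltas '[[[0.0005,0,0,0],[0.001,0,0,0],[0.001,0,0,0]]]' --newtons 30 --gripper 1

```text
t: 11.7
position: [0.5214, 0.1171, 0.0276]
ee_rot: [3.141, 0.006, 0.144]
contact_force: [-14.0, -2.9, 6.9]
opening: 0.526
```

Emit:
apply_moves --deltas '[[[0,0,0,0],[0,0,0,0],[0,0,0,0],[0,0,0,0],[0,0,0,0]]]'

```text
t: 12.32
position: [0.5213, 0.1171, 0.0276]
ee_rot: [3.141, 0.006, 0.144]
contact_force: [-13.4, -2.5, 8.1]
opening: 0.525
```

Emit:
apply_moves --deltas '[[[0,0,0,0],[0,0,0,0],[0,0,0,0],[0,0,0,0],[0,0,0,0]]]'

```text
t: 12.95
position: [0.5213, 0.1171, 0.0276]
ee_rot: [3.141, 0.006, 0.144]
contact_force: [-13.0, -2.6, 8.4]
opening: 0.519
```

```bash
cat >> w3.py <<'E'
print('lead',np.percentile(X[(abs(Z-.06)<.006)&(abs(Y)<.02)&(d>0)&(X>0)&(X<.13)],99.5))
for x in np.arange(.06,.17,.005):
    k=(abs(X-x)<.002)&(abs(Y)<.015)&(d>0)
    if k.sum()>20: print(x.round(3),np.median(Z[k]).round(4),end='; ')
E
python3 w3.py w4.png; python3 -c "
from h import *
s=env.state();print(s['contact_force'],s['ft_torque'])"
```

```text
12.95 [0.52133613 0.11712092 0.02757886] [3.14144958 0.00557171 0.14367807]
prop 41324 ((0.050506096333265305, -0.00012590736150741577), (0.10113904625177383, 0.09970752894878387), 0.22322435677051544) 0.06021416839263441 0.10119556217289169 [np.float64(0.0602), np.float64(0.0602), np.float64(0.0602)]
rail outer [-0.03976153  0.03952227]
bar 15189 0.07271707962800567 [0.1006713  0.10613743 0.11188181]
lead 0.1008176749302561
0.06 0.0602; 0.065 0.0602; 0.07 0.0603; 0.075 0.0602; 0.08 0.0602; 0.085 0.0602; 0.09 0.0601; 0.095 0.0602; 0.1 0.0627; 0.105 0.0728; 0.11 0.0728; [-13.44983773  -2.35135859   6.94755947] [-0.2650686   1.8711954  -0.15254738]
```

View pics/w4.png

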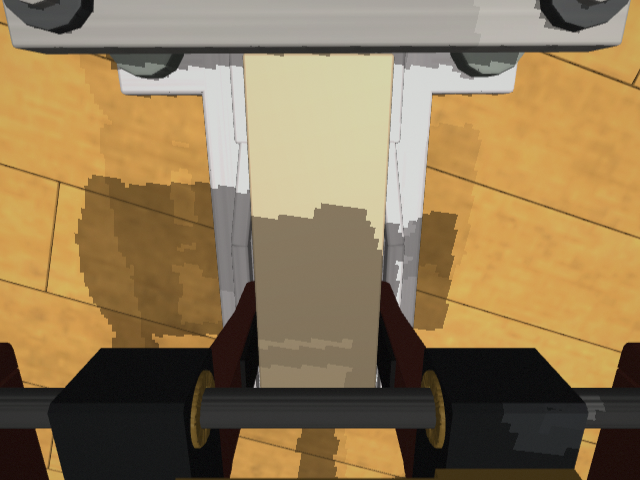

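The bar is the blocker: its top is at 0.0728, so its underside is about 0.0588, against a prop top of 0.0602. Its front face (row 50) sits exactly at the prop's lead end. I held about 10 N net for over 1 s with the prop flat, and now draw back 15–16 mm.

Emit:
apply_moves --deltas '[[[-0.003,0,0,0],[-0.007,0,0,0],[-0.012,0,0,0],[-0.016,0,0,0],[-0.018,0,0,0]]]'

```text
t: 13.62
position: [0.5056, 0.115, 0.0277]
ee_rot: [-3.142, -0.0, 0.144]
contact_force: [1.6, 0.2, -2.1]
opening: 0.523
```

Emit:
apply_moves --deltas '[[[-0.0002,0,0,0],[-0.0002,0,0,0]]]'

```text
t: 13.88
position: [0.5055, 0.1149, 0.0277]
ee_rot: [-3.142, 0.0, 0.144]
contact_force: [0.9, 0.3, 0.0]
opening: 0.524
```

```bash
python3 w3.py w5.png
```

```text
13.875 [0.50551741 0.11490537 0.0276782 ] [-3.14152313e+00  2.16155659e-04  1.43775608e-01]
prop 40333 ((0.05049619823694229, -0.0001847483217716217), (0.0670853704214096, 0.1009768545627594), 89.98828887939453) 0.060401259932299306 0.10098327837961607 [np.float64(0.0604), np.float64(0.0604), np.float64(0.0604)]
rail outer [-0.0399607   0.03955859]
bar 0  
lead 0.10043967046439005
0.06 0.0604; 0.065 0.0604; 0.07 0.0604; 0.075 0.0605; 0.08 0.0605; 0.085 0.0605; 0.09 0.0605; 0.095 0.0605; 0.1 0.0604; 0.11 0.0102; 0.115 0.0102; 0.12 0.0103; 0.125 0.0102;
```

Emit:
apply_moves --deltas '[[[0,0,0,0],[0,0,0,0],[0,0,0,0],[0,0,0,0],[0,0,0,0]]]' --gripper 0.1

```text
t: 14.55
position: [0.5056, 0.1149, 0.0277]
ee_rot: [3.142, -0.0, 0.144]
contact_force: [0.1, 0.4, 0.2]
opening: 0.899
```

Emit:
apply_moves --deltas '[[[0,0,-0.02,0],[0,0,-0.06,0],[0,0,-0.11,0],[-0.02,0,-0.15,0],[-0.04,0,-0.17,0]]]'

```text
t: 15.18
position: [0.4664, 0.1092, 0.2024]
ee_rot: [-3.142, -0.006, 0.144]
contact_force: [-0.6, 1.0, -1.2]
opening: 0.903
```

Emit:
apply_moves --deltas '[[[0,0,0,0],[0,0,0,0]]]'

```text
t: 15.42
position: [0.4662, 0.1092, 0.1974]
ee_rot: [3.142, -0.0, 0.144]
contact_force: [1.0, -0.5, -0.4]
opening: 0.902
```

```bash
cat w.py > w6.py
cat >> w6.py <<'E'
y=.145;u=np.array([np.cos(y),np.sin(y)]);n=np.array([-u[1],u[0]]);o=np.array([.591,.126])
X=(C[...,:2]-o)@u; Y=(C[...,:2]-o)@n; Z=C[...,2]
m=(abs(Z-.06)<.006)&(abs(Y)<.03)&(d>0)&(X<.0215)
print('prop',m.sum(),cv2.minAreaRect(np.stack([X[m],Y[m]],-1).astype(np.float32)),np.percentile(Z[m],[2,50,98]),X[m].max())
m=(abs(Z-.073)<.004)&(abs(Y)<.04)&(d>0); print('bar X',np.percentile(X[m],[1,50,99]),np.median(Z[m]))
m=(Z>.005)&(Z<.024)&(abs(Y)<.07)&(d>0)&(X>-.14)&(X<-.05); print('bed Y',np.percentile(Y[m],[.3,99.7]))
E
python3 w6.py w6.png
```

```text
15.425 [0.46618603 0.10919516 0.19736454] [ 3.14159137e+00 -5.11145035e-05  1.43786361e-01]
prop 12267 ((-0.05569589510560036, 0.0012916754931211472), (0.046098120510578156, 0.13959959149360657), 89.90299987792969) [0.05868654 0.06024805 0.06172819] 0.014139473916591995Traceback (most recent call last):
  File "w6.py", line 9, in <module>
    m=(abs(Z-.073)<.004)&(abs(Y)<.04)&(d>0); print('bar X',np.percentile(X[m],[1,50,99]),np.median(Z[m]))
                                                           ~~~~~~~~~~~~~^^^^^^^^^^^^^^^^
    return _quantile_unchecked(
        a, q, axis, out, overwrite_input, method, keepdims, weights)
    return _ureduce(a,
                    func=_quantile_ureduce_func,
    ...<5 lines>...
                    overwrite_input=overwrite_input,
                    method=method)
    r = func(a, **kwargs)
    result = _quantile(arr,
                       quantiles=q,
    ...<2 lines>...
                       out=out,
                       weights=wgt)
    slices_having_nans = np.isnan(arr[-1, ...])
                                  ~~~^^^^^^^^^
IndexError: index -1 is out of bounds for axis 0 with size 0
```

View pics/w6.png

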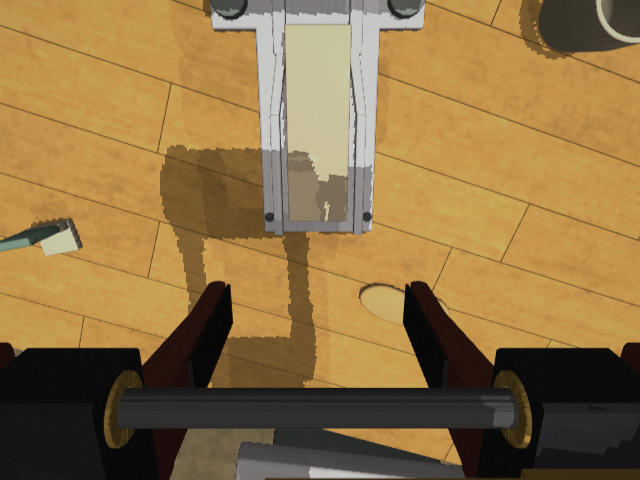

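The prop lies flat and centred in the channel at (318,120), lead end at gauge x of about 14 mm, and the fingers are clear of it. Handing in.

```bash
python3 -c "
from h import *
print(env.finish_job())"
```

```text
the job is handed in; nothing more can be done
None
```

The prop does not clear the bridge bar: I left it flat in the channel, about 16 mm in front of the bar, and released. The job is handed in, at about 15.5 s of the 53 s; it reported no verdict.

- **The check:** I laid the prop in the infeed, released and regripped it, then slid it along in small steps with about 3 N of drag. It stopped after about 26 mm. I leaned on it for about 1.2 s at 13–14 N measured at the wrist, so about 10 N on the bar after drag.
- **What blocked it:** While I pushed, the wrist depth put the bar's front face exactly at the prop's lead end. The bar's underside was at about 58.8 mm and the prop's top at about 60.2 mm. That is close to the sensor's accuracy, but the push clearly stopped at the bar.
- **Final position:** After I drew it back 16 mm and let go, the wrist view showed the prop level and straight to about 0.002 rad. It was within about 1.3 mm of the middle line, with its lead end about 16 mm short of the bridge's estimated origin.
- **Failed or missing checks:** The last script stopped with an error because the bar was out of that view. So the bar gap and the bed's middle line were not re-measured after release. I did not measure the bystanders again. The arm touched none of them that I know of, and those in the last picture stood as before.

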